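# Fetch the signal lens out through the locker port

### The job

Reach down through the round port in the top wall of the grey parts locker, lift the yellow signal lens off its pedestal by its black spigot, and lower it, spigot still up, onto the red gasket disc on the bench; let go only once it rests there, with all of it on the disc. Then slide the blue shutter fully shut over the port. Leave the other things on the bench where they are.

Things in the scene. Friction and masses are not known exactly. Their poses are not given: they have to be found in the camera images.
- locker: Fixed grey steel parts locker, 220 (its x) by 400 (its y) by 180 mm high, possibly turned a little; clear window on its +x side, the latched door on its -x side stays shut. Origin: centre of its underside. Walls and top 4 mm thick. Two guide rails 9 mm high run along its y on the top, 90 to 102 mm either side of the middle.
- port (a point): Centre of the round port, 140 mm in diameter, in the locker's top wall, at the level of the top's outer face (180 mm above the bench). 105 mm to the locker's -y side of its middle. Under its centre stands a fixed pedestal, top 64 mm across, 66 mm below the top's outer face.
- lens_grip (a point): Centre of the black upright spigot (30 mm across, 40 mm tall) of the loose yellow signal lens (about 0.14 kg); z up. The lens is a flat disc, 92 mm across, 14 mm thick, face down, the spigot rising from its middle; its underside is 34 mm below this point. It starts on the pedestal, up to 8 mm off the port's axis, this point 32 mm below the locker top's outer face.
- gasket: Red gasket disc, 140 mm in diameter, 4 mm thick, fixed flat on the bench. Origin: centre of its underside, on the bench. A lens lying on it has its spigot centre 38 mm above this origin.
- shutter (a joint): Travel of the blue sliding shutter in m: 0 fully shut over the port (end stop), 0.19 fully open; it opens along the locker's +y, starts open and clear of the port, stays where it is left and slides against about 2.5 N of friction.
- shutter_handle (a point): Centre of the shutter's upright black handle fin, 60 (locker x) by 12 (locker y) by 36 mm high, on the middle of the plate. The plate is 176 (x) by 160 (y) mm, its upper face 6 mm above the locker top; this point is 24 mm and the fin's top 42 mm above the locker top. When shut, this point is straight above the port's centre.
- terminal_block: Bystander: dark cast-iron terminal block 45 by 100 by 36 mm. Origin: centre of underside.
- pliers: Bystander: blue-handled crimping pliers, 195 mm long, lying flat, 18 mm high; jaws along its +x. Origin: under the pivot.
- green_lens_grip (a point): Bystander: a green lens of the same shape as the yellow one, lying on the bench. Centre of its black spigot.
- spray_can: Bystander: red spray can, 60 mm diameter, 170 mm tall. Origin: centre of underside.
- screw_jar: Bystander: jar, 68 mm diameter, 80 mm tall. Origin: centre of underside.
- parts_bin: Bystander: orange open bin 160 by 110 by 60 mm. Origin: centre of underside.
- screwdriver: Bystander: screwdriver lying along its own x.

How it is judged:
On the way, in this order (a step that is already met when the one before it is completed fails the run):
1. the yellow lens has been lifted up out of the locker, in the gripper (z of lens_grip in the frame of port above 0.045 m and contact force between the fingers and lens above 0.3 N), for 0.1 s.
2. the lens is lowered onto the gasket disc while still held (horizontal distance between lens_grip and gasket below 0.026 m and z of lens_grip in the frame of gasket below 0.044 m and contact force between the fingers and lens above 0.3 N), for 0.05 s.
3. then the shutter is shut (within 10 mm of its stop) (value of joint shutter below 0.01 m), for 0.2 s.
At the end, for the whole second after the job is handed in: The yellow lens lies flat (within 0.1 rad), spigot up, at rest on the gasket disc, its centre within 26 mm of the disc's centre (so all of it is on the disc, give or take 2 mm); the shutter is shut to within 10 mm of its stop (horizontal distance between lens_grip and gasket below 0.026 m and z of lens_grip in the frame of gasket below 0.044 m and angle between lens_grip's own z axis and vertical below 0.1 rad and linear speed of lens below 0.02 m/s and value of joint shutter below 0.01 m); the robot touches nothing.
It fails at once if a bystander (terminal block, pliers, green lens, spray can, jar, bin or screwdriver) is moved by more than 30 mm (distance of any of terminal_block, pliers, green_lens_grip, spray_can, screw_jar, parts_bin, screwdriver from where it was at the start of the episode above 0.03 m).
It also fails if it takes over 58 s, if anything falls off the work surface, if the arm or the gripper's body presses on something with over 40 N, if the wrist force passes 120 N, or if a joint passes its speed limit or range.

### The arm

A 7-joint arm with a two-finger parallel gripper is mounted at the origin on the work surface. World frame = base frame: x ahead of the robot, y to its left, z up, the work surface at z = 0. Lengths are in m, angles in rad, forces in N, time in s.
With the tool pointing down it reaches from about 0.425 to 0.925 m from the base axis. Payload 6.8 kg.
Tool frame: the origin (TCP) lies between the finger pads; the fingertips stand ctrl.tip_extent ahead of it and the grasp point (between the pads) lies 11 mm behind it (ctrl.tip_extent is the distance from the TCP to the fingertips, in m); z points along the fingers, y is the line along which they close (so a half turn about z gives the same grasp; the last joint's range is limited). The gripper opens to 85 mm and grips with 20 to 120 N. Pads are 22 mm wide; open, the fingers measure 114 mm over their backs; the gripper's body (76 mm by 85 mm) begins 54 mm behind the grasp point. The pads swing forward as they close: fully open they stand 13 mm farther back than shut.
Start: joints at [-1.248, 0.477, 0.022, 1.555, -0.011, 1.109, -0.083], TCP at [0.282, 0.613, 0.239] pointing down, gripper open.
Joint ranges: [-2.96, 2.96], [-0.34, 2.1], [-1.41, 1.46], [0.24, 2.44], [-1.37, 4.51], [0.17, 1.92], [-2.96, 2.96]. Speed limits (rad/s): [2.39, 2.39, 3.14, 3.14, 3.14, 3.14, 3.14].

### API

Orientations are given as a unit quaternion [w, x, y, z].
In Python, from bench import ctrl gives the robot as it stands.
- The arm moves only by the tool move_arm, never from a script. Its argument "deltas" is a list of rows, each an object of numbers: "jaw": the opening, from 0 (shut) to 1 (fully open); "dx", "dy", "dz": the shift along the tool's x, y, z scaled (see below); "rx", "ry", "rz": the turn, a rotation vector about the tool's x, y, z scaled (see below). A call has 1 to 5 rows; each row is the pose to reach, as a shift and turn from the pose commanded when the call began, along the tool's axes at that moment, turning the shorter way round; what a row does not reach only later rows make up. The controller multiplies each number of a shift by 400 mm and each number of a turn by pi rad. A row lasts 1/10 s, in which the tool goes at most 50 mm and 8.59 degrees, less where a joint would pass 70% of its speed; a pose out of reach is approached as far as the arm can. A call with a number of a shift or a turn outside -1 to 1 is refused whole. A call with a gripper value outside its range is refused whole. The fingers move at their own pace and stop on an object; "newtons" is the grip in N (left out, the last holds). Time passes only in rows, so rows that repeat a pose let the fingers close. It gives the time, the measured TCP pose, the force, the opening and the grip force at its end, in the units of the state.
- ctrl.get_state(): the state, without advancing time (a new reading comes with each control period).
- ctrl.capture(name): name is "scene" or "top" or "wrist"; returns a dict with "pixels" (420x560x3 uint8, red, green, blue), "mtx" (3x3 intrinsics, pixels), "R" (3x3) and "t" (3): a world point X has camera coordinates R X + t; the wrist camera has in their place "tool_from_camera" (4x4, takes a point from camera to tool coordinates, whose origin is the TCP and whose axes are the flange's). Camera axes: x right, y down, z forward; pixel columns grow to the right and rows downward; lengths in m; the calibration is good to about 2 mm. A picture is of the moment at which its call begins: read the wrist's pose just before it. There is no depth.
- ctrl.sign_off(): hands the job in; it is judged then, once.
The state is a dict: "time": time; "joint_positions": joint angles; "dq": joint speeds; "tau": joint torques, N m; "ee_pos": TCP position; "eef_rot": TCP orientation; "force": force on the tool from outside, world axes, zero at the start; "torque": the same for the moment, N m; "finger_gap": opening from 0.0 (shut) to 1.0 (fully open); "finger_force": force on a finger pad.
Only numpy, scipy, OpenCV 4.12 (cv2) and the standard library are available. Lean on these libraries where they do the work, as an engineer would, in place of code of your own. Each camera call takes 0.05 s, during which the arm holds its last target. There are 200 camera calls.

## Working session

There is one attempt and no reset: what is moved stays moved. The work goes in short steps, Python scripts to look and compute and a tool call to move; the robot and the scene stay as the last step left them, time stands still between calls to the robot, and variables do not carry over. Pictures are saved under pics/ and viewed, at most 10 in all, crops included, and the job is handed in when it is done.

Besides the shell and the picture viewer there is one more tool, called after ">>>" as name([rows], argument=value, ...), one row to a line, values as JSON. move_arm: Moves the arm, as the interface text tells. Shifts and turns lie within -1 to 1; 1 stands for 400 mm of shift or pi rad of turn. Its arguments: {"type":"object","properties":{"deltas":{"type":"array"},"newtons":{"type":"number"}},"required":["deltas"]}

```bash
ls; mkdir -p pics
python3 - <<'E'
from bench import ctrl
import cv2,numpy as np
s=ctrl.get_state();print(s['time'],s['ee_pos'],s['eef_rot'],s['finger_gap'],ctrl.tip_extent)
np.set_printoptions(precision=4,suppress=True)
for n in('top','scene'):
    c=ctrl.capture(n);np.savez(f'pics/{n}0.npz',**c);cv2.imwrite(f'pics/{n}0.png',c['pixels'][...,::-1]);print(n,c['mtx'],c['R'],c['t'])
E
```

```text
pics
0.0 [0.28166053 0.61279516 0.23831646] [-1.28184565e-04  2.13741768e-01  9.76889768e-01 -9.06241220e-04] 1.0031826022835908 0.008
top [[464.8397   0.     275.4185]
 [  0.     464.8397 208.8356]
 [  0.       0.       1.    ]] [[-0.0141 -0.9997 -0.0204]
 [-0.9895  0.0169 -0.1436]
 [ 0.1439  0.0181 -0.9894]] [-0.0088  0.4978  1.617 ]
scene [[415.9888   0.     279.5518]
 [  0.     415.9888 209.8279]
 [  0.       0.       1.    ]] [[ 0.6349  0.7725  0.0109]
 [ 0.6595 -0.5345 -0.5285]
 [-0.4024  0.3428 -0.8489]] [-0.2713 -0.2558  1.6182]
```

View pics/top0.png

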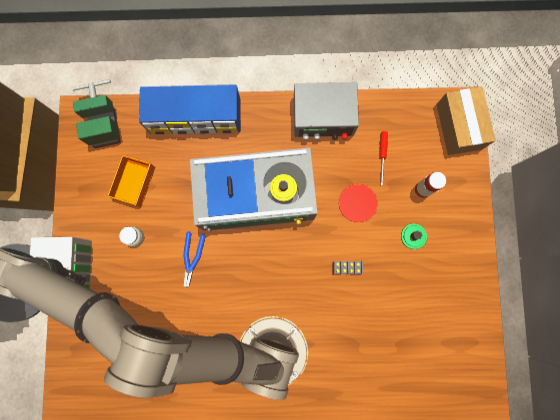

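View pics/scene0.png

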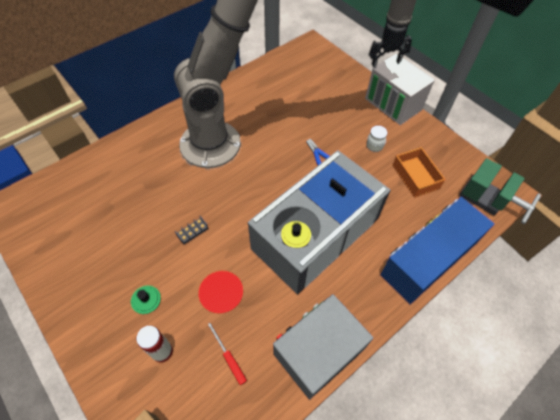

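The top view shows the port and yellow lens at about (285,185), the shutter handle at (230,187) and the gasket at (358,203). The scene view shows the same lens at (296,233), gasket at (221,292) and handle at (338,186).

```bash
cat > h.py <<'E'
import numpy as np,cv2
np.set_printoptions(precision=4,suppress=True)
def ray(c,uv,z):
    d=c['R'].T@np.linalg.solve(c['mtx'],[uv[0],uv[1],1.]);o=-c['R'].T@c['t'];return o+d*(z-o[2])/d[2]
def blob(mask,roi):
    m=np.zeros_like(mask);x0,y0,x1,y1=roi;m[y0:y1,x0:x1]=mask[y0:y1,x0:x1]
    n,l,s,c=cv2.connectedComponentsWithStats(m)
    i=1+np.argmax(s[1:,4]);return (l==i).astype(np.uint8),s[i],c[i]
def hsv(c,lo,hi): return cv2.inRange(cv2.cvtColor(c['pixels'],cv2.COLOR_RGB2HSV),np.array(lo),np.array(hi))
def hull(m):
    k=max(cv2.findContours(m,cv2.RETR_EXTERNAL,cv2.CHAIN_APPROX_NONE)[0],key=cv2.contourArea);return cv2.convexHull(k)[:,0,:].astype(float)
def planefit(c,m,z):  # circle in world from the hull of a blob
    P=np.array([ray(c,p,z)[:2] for p in hull(m)]).astype(np.float32);(x,r)=cv2.minEnclosingCircle(P)[:2];return np.array(x),r,P
E
python3 - <<'E'
from h import *
R={'top':dict(g=(330,175,390,230),y=(265,165,305,205),b=(200,155,262,222),s=(272,172,298,196),f=(220,172,240,202)),
 'scene':dict(g=(190,265,250,320),y=(275,215,320,255),b=(295,160,380,225),s=(286,220,308,240),f=(325,175,350,198))}
for n in R:
    c=dict(np.load(f'pics/{n}0.npz'));r=R[n]
    for k,lo,hi,z in(('g',(0,150,90),(8,255,255),.004),('y',(22,120,80),(38,255,255),.128),('b',(100,120,60),(125,255,255),.186),('s',(0,0,0),(179,255,55),.168),('f',(0,0,0),(179,255,60),.222)):
        m,s,ce=blob(hsv(c,lo,hi),r[k]);x,rad,P=planefit(c,m,z)
        print(n,k,s,ce,'circ',x,rad,'centroid',ray(c,ce,z)[:2])
        if k in'bf':
            q=cv2.minAreaRect(P);print('  rect',q)
            print('  mid height',ray(c,ce,.204)[:2])
        if k=='s': print('  z148',ray(c,ce,.148)[:2])
E
```

```text
top g [ 339  184   39   38 1173] [357.5575 202.6164] circ [ 0.5204 -0.3134] 0.07070106267929077 centroid [ 0.5199 -0.3136]
top y [270 174  27  28 519] [283.1329 187.501 ] circ [ 0.5573 -0.0447] 0.04710525646805763 centroid [ 0.5566 -0.0453]
top b [ 205  159   52   58 2476] [230.4717 187.6195] circ [0.5493 0.1255] 0.11677603423595428 centroid [0.5481 0.1261]
  rect ((0.5491814017295837, 0.1263698935508728), (0.17470066249370575, 0.15868087112903595), 4.662085056304932)
  mid height [0.5446 0.124 ]
top s [281 189   3   2   3] [282.     189.6667] circ [ 0.5423 -0.0415] 0.003789992304518819 centroid [ 0.5417 -0.0415]
  z148 [ 0.5454 -0.0414]
top f [231 184   1   8   8] [231.  187.5] circ [0.5415 0.1203] 0.011417998932301998 centroid [0.5415 0.1203]
  rect ((0.5414900779724121, 0.12025818228721619), (0.02263599820435047, 0.0), 179.97842407226562)
  mid height [0.545  0.1223]
scene g [ 198  270   46   44 1594] [220.4059 291.628 ] circ [ 0.5198 -0.315 ] 0.07211603224277496 centroid [ 0.5215 -0.3161]
scene y [282 222  29  25 527] [295.6186 234.7306] circ [ 0.562  -0.0491] 0.04577496647834778 centroid [ 0.564 -0.051]
scene b [ 300  162   74   61 2193] [336.357 191.979] circ [0.5479 0.1251] 0.11249998211860657 centroid [0.5519 0.1212]
  rect ((0.5484046339988708, 0.12399516999721527), (0.17011842131614685, 0.1560763269662857), 4.465399742126465)
  mid height [0.5594 0.1109]
scene s [293 225   7  11  64] [296.0781 229.7344] circ [ 0.568  -0.0546] 0.017708752304315567 centroid [ 0.5675 -0.0545]
  z148 [ 0.5596 -0.0465]
scene f [330 180  16  15 110] [337.4273 187.2909] circ [0.5566 0.1169] 0.0302114374935627 centroid [0.5566 0.1148]
  rect ((0.5567152500152588, 0.11474917829036713), (0.059047356247901917, 0.021730203181505203), 4.249485015869141)
  mid height [0.5489 0.1253]
```

Both views agree: gasket (0.520,-0.314), lens about (0.560,-0.047), handle (0.549,0.125), locker yaw about +4.6°, with sizes as expected. First I move towards the port, rising and turning the tool y axis onto the locker's y.

>>> move_arm([
  {"dx": -0.08,"dy": -0.07,"dz": -0.05,"rz": -0.04,"jaw": 0.75},
  {"dx": -0.16,"dy": -0.14,"dz": -0.1,"rz": -0.08,"jaw": 0.75},
  {"dx": -0.24,"dy": -0.21,"dz": -0.15,"rz": -0.12,"jaw": 0.75},
  {"dx": -0.32,"dy": -0.28,"dz": -0.18,"rz": -0.163,"jaw": 0.75},
  {"dx": -0.4,"dy": -0.36,"dz": -0.2,"rz": -0.163,"jaw": 0.75},
])

```text
schema error: expected keys jaw, dx, dy, dz, rx, ry, rz
```

```bash
cat >> h.py <<'E'
from scipy.spatial.transform import Rotation as Ro
from bench import ctrl
def pose():
    s=ctrl.get_state();q=s['eef_rot'];return np.array(s['ee_pos']),Ro.from_quat([*q[1:],q[0]]).as_matrix(),s
def go(target,yaw=None):  # yaw of tool y, degrees
    p,M,s=pose();d=M.T@(np.array(target)-p)/.4
    r=None
    if yaw is not None:
        a=np.radians(yaw);y=np.array([np.cos(a),np.sin(a),0]);z=np.array([0,0,-1.]);W=np.c_[np.cross(y,z),y,z]
        r=Ro.from_matrix(M.T@W).as_rotvec()/np.pi
    print('t',s['time'],'p',p,'d',d,'rows',np.linalg.norm(d)*8,'r',r,'F',s['force'],'gap',s['finger_gap'],s['finger_force'])
E
python3 -c "
from h import *
go([.56,-.047,.32],94.6)"
```

```text
t 0.1 p [0.2816 0.6129 0.2384] d [-1.3211 -1.2087 -0.2018] rows 14.415968109510912 r [-0.0005 -0.0001 -0.1627] F [-0.3947  0.0865 -0.3275] gap 0.9979357035592428 0.0
```

>>> move_arm([
  {"dx": -0.08,"dy": -0.07,"dz": -0.05,"rx": 0,"ry": 0,"rz": -0.04,"jaw": 0.75},
  {"dx": -0.16,"dy": -0.14,"dz": -0.1,"rx": 0,"ry": 0,"rz": -0.08,"jaw": 0.75},
  {"dx": -0.24,"dy": -0.21,"dz": -0.15,"rx": 0,"ry": 0,"rz": -0.12,"jaw": 0.75},
  {"dx": -0.32,"dy": -0.28,"dz": -0.18,"rx": 0,"ry": 0,"rz": -0.163,"jaw": 0.75},
  {"dx": -0.4,"dy": -0.36,"dz": -0.2,"rx": 0,"ry": 0,"rz": -0.163,"jaw": 0.75},
])

```text
time: 0.6
ee_pos: [0.3679, 0.4144, 0.3201]
eef_rot: [0.0, -0.043, 0.999, 0.001]
force: [0.4, 0.3, 0.5]
finger_gap: 0.752
finger_force: 0.0
```

```bash
python3 -c "
from h import *
go([.56,-.047,.32],94.6)"
```

```text
t 0.6 p [0.3679 0.4144 0.3201] d [-0.3805 -1.1901 -0.0006] rows 9.995858640698168 r [0.0003 0.0002 0.0016] F [0.425  0.2766 0.4822] gap 0.7523210253167181 0.0
```

>>> move_arm([
  {"dx": -0.038,"dy": -0.115,"dz": 0,"rx": 0,"ry": 0,"rz": 0,"jaw": 0.75},
  {"dx": -0.076,"dy": -0.23,"dz": 0,"rx": 0,"ry": 0,"rz": 0,"jaw": 0.75},
  {"dx": -0.114,"dy": -0.345,"dz": 0,"rx": 0,"ry": 0,"rz": 0,"jaw": 0.75},
  {"dx": -0.152,"dy": -0.46,"dz": 0,"rx": 0,"ry": 0,"rz": 0,"jaw": 0.75},
  {"dx": -0.19,"dy": -0.57,"dz": 0,"rx": 0,"ry": 0,"rz": 0,"jaw": 0.75},
])

```text
time: 1.1
ee_pos: [0.4616, 0.1923, 0.3192]
eef_rot: [-0.0, -0.04, 0.999, -0.0]
force: [0.3, 0.2, -0.1]
finger_gap: 0.747
finger_force: 0.0
```

>>> move_arm([
  {"dx": -0.04,"dy": -0.12,"dz": 0,"rx": 0,"ry": 0,"rz": 0,"jaw": 0.75},
  {"dx": -0.08,"dy": -0.24,"dz": 0,"rx": 0,"ry": 0,"rz": 0,"jaw": 0.75},
  {"dx": -0.12,"dy": -0.36,"dz": 0,"rx": 0,"ry": 0,"rz": 0,"jaw": 0.75},
  {"dx": -0.16,"dy": -0.48,"dz": 0,"rx": 0,"ry": 0,"rz": 0,"jaw": 0.75},
  {"dx": -0.19,"dy": -0.6,"dz": 0,"rx": 0,"ry": 0,"rz": 0,"jaw": 0.75},
])

```text
time: 1.6
ee_pos: [0.5564, -0.0384, 0.3191]
eef_rot: [-0.0, -0.041, 0.999, 0.0]
force: [0.7, 1.5, 0.7]
finger_gap: 0.75
finger_force: 0.0
```

```bash
cat >> h.py <<'E'
def wrist(name):
    p,M,s=pose();c=ctrl.capture('wrist');T=c['tool_from_camera']
    Rc=M@T[:3,:3];o=p+M@T[:3,3]
    c=dict(pixels=c['pixels'],mtx=c['mtx'],R=Rc.T,t=-Rc.T@o);np.savez(f'pics/{name}.npz',**c)
    cv2.imwrite(f'pics/{name}.png',c['pixels'][...,::-1]);print('cam',o,'axis',Rc[:,2]);return c
E
python3 -c "
from h import *
c=wrist('w1')
go([.56,-.047,.32],94.6)
m,s,ce=blob(hsv(c,(22,120,80),(38,255,255)),(0,0,560,420))
x,r,P=planefit(c,m,.128);print(s,ce,x,r)"
```

```text
cam [ 0.478  -0.0449  0.4531] axis [ 0.3091  0.0258 -0.9507]
t 1.65 p [ 0.5576 -0.0487  0.3194] d [-0.0063  0.0037 -0.0016] rows 0.05983669466706316 r [-0.0018  0.0004 -0.003 ] F [ 1.3243 -7.4377  1.6234] gap 0.7501281447704692 0.0
[ 217  145  100   89 3920] [260.051  197.7135] [ 0.5582 -0.0465] 0.04482799768447876
```

View pics/w1.png

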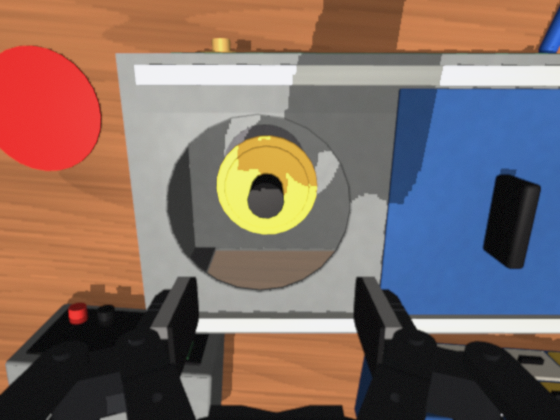

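The wrist view shows the spigot top at about (266,200) inside the port (x 168–350, y 115–290), the handle at (512,222) and the gasket at top left. I measure again at rest.

```bash
python3 -c "
from h import *
c=wrist('w2');c=wrist('w3')
go([.56,-.047,.32],94.6)
m,s,ce=blob(hsv(c,(22,120,80),(38,255,255)),(0,0,560,420))
x,r,P=planefit(c,m,.128);print('disc',s,ce,x,r)
m,s,ce=blob(hsv(c,(0,0,0),(179,255,70)),(s[0],s[1],s[0]+s[2],s[1]+s[3]));print('spig',s,ce,ray(c,(s[0]+s[2]/2,s[1]+s[3]*.7),.168),ray(c,ce,.148))
m,s,ce=blob(hsv(c,(100,120,30),(125,255,255)),(300,50,560,330));
m,s,ce=blob(hsv(c,(0,0,0),(179,255,60)),(460,150,560,300));x,r,P=planefit(c,m,.222);print('fin',s,ce,x,r,cv2.minAreaRect(P))
"
```

```text
cam [ 0.4789 -0.0536  0.4533] axis [ 0.311   0.017  -0.9503]
cam [ 0.4781 -0.0502  0.4532] axis [ 0.3098  0.0182 -0.9506]
t 1.75 p [ 0.5561 -0.0409  0.3189] d [-0.0087 -0.0159 -0.0026] rows 0.1466442473031431 r [-0.0005 -0.0002 -0.002 ] F [-0.0994  1.1461  0.4804] gap 0.7483318689489916 0.0
disc [ 225  152  100   83 3646] [268.5708 200.5529] [ 0.5583 -0.0466] 0.044821035116910934
spig [260 175  32  23 401] [276.0449 183.6658] [ 0.5515 -0.0459  0.168 ] [ 0.5503 -0.046   0.148 ]
fin [ 495  173   57   93 3802] [522.192  217.5197] [0.5461 0.1138] 0.0344768725335598 ((0.5461582541465759, 0.1133231669664383), (0.06321245431900024, 0.02975316345691681), 4.535587310791016)
```

View pics/w3.png

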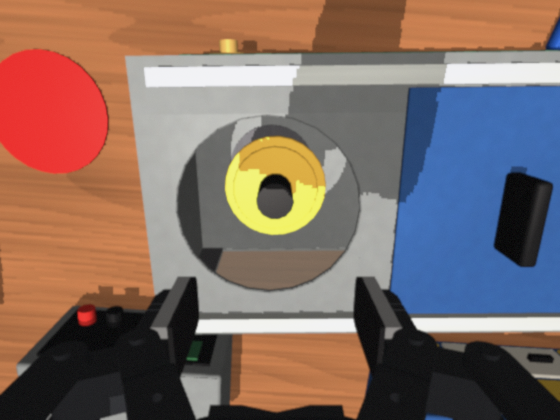

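>>> move_arm([
  {"dx": 0,"dy": 0,"dz": 0.05,"rx": 0,"ry": 0,"rz": 0,"jaw": 0.75},
  {"dx": 0,"dy": 0,"dz": 0.12,"rx": 0,"ry": 0,"rz": 0,"jaw": 0.75},
  {"dx": 0,"dy": 0,"dz": 0.18,"rx": 0,"ry": 0,"rz": 0,"jaw": 0.75},
  {"dx": 0,"dy": 0,"dz": 0.2,"rx": 0,"ry": 0,"rz": 0,"jaw": 0.75},
  {"dx": 0,"dy": 0,"dz": 0.2,"rx": 0,"ry": 0,"rz": 0,"jaw": 0.75},
])

```text
time: 2.25
ee_pos: [0.5551, -0.0355, 0.2383]
eef_rot: [-0.001, -0.041, 0.999, 0.0]
force: [-0.4, -0.6, 0.5]
finger_gap: 0.75
finger_force: 0.0
```

```bash
python3 -c "
from h import *
c=wrist('w4');go([.559,-.0465,.142],94.6)
m=hsv(c,(15,110,50),(38,255,255));m,s,ce=blob(m,(100,0,460,420))
x,r,P=planefit(c,m,.128);print('disc',s,ce,x,r)
"
```

```text
cam [ 0.4771 -0.0421  0.3725] axis [ 0.3066  0.0262 -0.9515]
t 2.3 p [ 0.556  -0.0358  0.2395] d [-0.0055 -0.0273  0.2437] rows 1.962550368508164 r [ 0.0001 -0.0002  0.0007] F [-0.0783  0.1388  1.3325] gap 0.7523234640568223 0.0
disc [  195   150   130   125 10361] [260.0178 207.8573] [ 0.5572 -0.0464] 0.044962622225284576
```

View pics/w4.png

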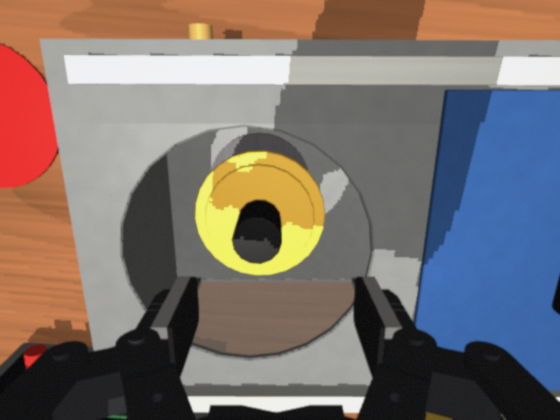

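The spigot top is at about (257,240) px and the disc fit now covers the whole lens, at (0.5572,-0.0464). I align over it and descend.

>>> move_arm([
  {"dx": -0.003,"dy": -0.027,"dz": 0,"rx": 0,"ry": 0,"rz": 0,"jaw": 0.75},
  {"dx": -0.003,"dy": -0.027,"dz": 0.04,"rx": 0,"ry": 0,"rz": 0,"jaw": 0.75},
  {"dx": -0.003,"dy": -0.027,"dz": 0.08,"rx": 0,"ry": 0,"rz": 0,"jaw": 0.75},
  {"dx": -0.003,"dy": -0.027,"dz": 0.11,"rx": 0,"ry": 0,"rz": 0,"jaw": 0.75},
  {"dx": -0.003,"dy": -0.027,"dz": 0.12,"rx": 0,"ry": 0,"rz": 0,"jaw": 0.75},
])

```text
time: 2.8
ee_pos: [0.558, -0.0478, 0.1908]
eef_rot: [-0.0, -0.04, 0.999, -0.0]
force: [0.2, -1.2, 0.2]
finger_gap: 0.753
finger_force: 0.0
```

```bash
python3 -c "
from h import *
go([.558,-.0465,.142],94.6)"
```

```text
t 2.8 p [ 0.558  -0.0478  0.1908] d [-0.0004  0.0033  0.1221] rows 0.9772619145318322 r [-0.     -0.0002  0.0002] F [ 0.2143 -1.1594  0.1754] gap 0.7530700878044012 0.0
```

>>> move_arm([
  {"dx": 0,"dy": 0,"dz": 0.04,"rx": 0,"ry": 0,"rz": 0,"jaw": 0.75},
  {"dx": 0,"dy": 0,"dz": 0.08,"rx": 0,"ry": 0,"rz": 0,"jaw": 0.75},
  {"dx": 0,"dy": 0,"dz": 0.11,"rx": 0,"ry": 0,"rz": 0,"jaw": 0.75},
  {"dx": 0,"dy": 0,"dz": 0.122,"rx": 0,"ry": 0,"rz": 0,"jaw": 0.75},
  {"dx": 0,"dy": 0,"dz": 0.122,"rx": 0,"ry": 0,"rz": 0,"jaw": 0.75},
])

```text
time: 3.3
ee_pos: [0.558, -0.0474, 0.1422]
eef_rot: [-0.0, -0.041, 0.999, -0.0]
force: [-0.2, -0.3, 0.4]
finger_gap: 0.752
finger_force: 0.0
```

>>> move_arm([
  {"dx": 0,"dy": 0,"dz": 0,"rx": 0,"ry": 0,"rz": 0,"jaw": 0.5},
  {"dx": 0,"dy": 0,"dz": 0,"rx": 0,"ry": 0,"rz": 0,"jaw": 0.3},
  {"dx": 0,"dy": 0,"dz": 0,"rx": 0,"ry": 0,"rz": 0,"jaw": 0.1},
  {"dx": 0,"dy": 0,"dz": 0,"rx": 0,"ry": 0,"rz": 0,"jaw": 0.1},
  {"dx": 0,"dy": 0,"dz": 0,"rx": 0,"ry": 0,"rz": 0,"jaw": 0.1},
], newtons=40)

```text
time: 3.8
ee_pos: [0.5588, -0.0474, 0.1434]
eef_rot: [0.001, -0.041, 0.999, 0.0]
force: [-0.2, -0.4, 6.5]
finger_gap: 0.335
finger_force: 39.6
```

Gripped (gap 28.5 mm, about 40 N). Lifting.

>>> move_arm([
  {"dx": 0,"dy": 0,"dz": -0.03,"rx": 0,"ry": 0,"rz": 0,"jaw": 0.1},
  {"dx": 0,"dy": 0,"dz": -0.07,"rx": 0,"ry": 0,"rz": 0,"jaw": 0.1},
  {"dx": 0,"dy": 0,"dz": -0.13,"rx": 0,"ry": 0,"rz": 0,"jaw": 0.1},
  {"dx": 0,"dy": 0,"dz": -0.2,"rx": 0,"ry": 0,"rz": 0,"jaw": 0.1},
  {"dx": 0,"dy": 0,"dz": -0.28,"rx": 0,"ry": 0,"rz": 0,"jaw": 0.1},
])

```text
time: 4.3
ee_pos: [0.5572, -0.0474, 0.2554]
eef_rot: [-0.001, -0.041, 0.999, -0.0]
force: [1.1, -0.4, -1.2]
finger_gap: 0.336
finger_force: 39.6
```

>>> move_arm([
  {"dx": 0,"dy": 0,"dz": -0.07,"rx": 0,"ry": 0,"rz": 0,"jaw": 0.1},
  {"dx": 0,"dy": 0,"dz": -0.1,"rx": 0,"ry": 0,"rz": 0,"jaw": 0.1},
  {"dx": 0,"dy": 0,"dz": -0.1,"rx": 0,"ry": 0,"rz": 0,"jaw": 0.1},
  {"dx": 0,"dy": 0,"dz": -0.1,"rx": 0,"ry": 0,"rz": 0,"jaw": 0.1},
  {"dx": 0,"dy": 0,"dz": -0.1,"rx": 0,"ry": 0,"rz": 0,"jaw": 0.1},
])

```text
time: 4.8
ee_pos: [0.557, -0.0472, 0.2927]
eef_rot: [-0.002, -0.041, 0.999, -0.0]
force: [-0.0, -0.6, -1.5]
finger_gap: 0.34
finger_force: 39.6
```

```bash
python3 -c "
from h import *
c=wrist('w5');go([.520,-.314,.29],94.6)
m,s,ce=blob(hsv(c,(15,110,50),(38,255,255)),(100,0,460,420));print(s,ce)
p,M,_=pose();x,r,P=planefit(c,m,p[2]-.015);print('disc',x-p[:2],r)
m,s,ce=blob(hsv(c,(0,150,60),(8,255,255)),(0,0,560,420));x,r,P=planefit(c,m,.004);print('gasket',s,ce,x,r)"
```

```text
cam [ 0.4791 -0.0536  0.4269] axis [ 0.3061  0.0254 -0.9517]
t 4.85 p [ 0.5572 -0.0473  0.2928] d [ 0.1468 -0.6571  0.0075] rows 5.3867637951696485 r [-0.     -0.001   0.0003] F [-0.0608 -0.5441 -1.6806] gap 0.33928246582824195 39.56298351287842
[  178   176   197   141 16401] [275.7103 236.645 ]
disc [-0.0038 -0.0001] 0.04347649961709976
gasket [    0    43    99   134 10994] [ 43.9634 111.7803] [ 0.5209 -0.3139] 0.07050035148859024
```

View pics/w5.png

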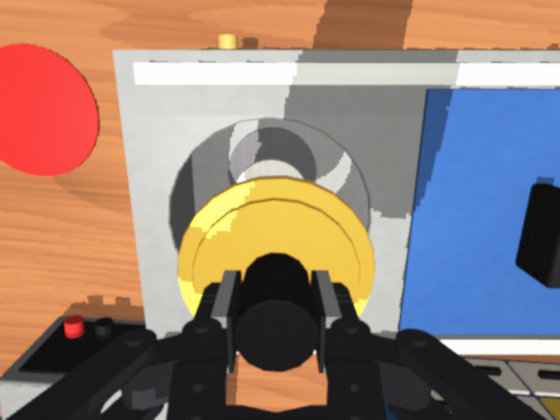

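The lens is held level, its yellow disc centred around (276,270) px; the gasket measures (0.521,-0.314). Moving over it.

>>> move_arm([
  {"dx": 0.02,"dy": -0.09,"dz": 0,"rx": 0,"ry": 0,"rz": 0,"jaw": 0.1},
  {"dx": 0.045,"dy": -0.2,"dz": 0,"rx": 0,"ry": 0,"rz": 0,"jaw": 0.1},
  {"dx": 0.07,"dy": -0.31,"dz": 0,"rx": 0,"ry": 0,"rz": 0,"jaw": 0.1},
  {"dx": 0.095,"dy": -0.42,"dz": 0,"rx": 0,"ry": 0,"rz": 0,"jaw": 0.1},
  {"dx": 0.12,"dy": -0.53,"dz": 0,"rx": 0,"ry": 0,"rz": 0,"jaw": 0.1},
])

```text
time: 5.35
ee_pos: [0.5265, -0.264, 0.2934]
eef_rot: [-0.001, -0.041, 0.999, 0.0]
force: [0.7, -0.0, -1.5]
finger_gap: 0.344
finger_force: 39.6
```

>>> move_arm([
  {"dx": 0.016,"dy": -0.08,"dz": 0.02,"rx": 0,"ry": 0,"rz": 0,"jaw": 0.1},
  {"dx": 0.025,"dy": -0.127,"dz": 0.08,"rx": 0,"ry": 0,"rz": 0,"jaw": 0.1},
  {"dx": 0.025,"dy": -0.127,"dz": 0.16,"rx": 0,"ry": 0,"rz": 0,"jaw": 0.1},
  {"dx": 0.025,"dy": -0.127,"dz": 0.25,"rx": 0,"ry": 0,"rz": 0,"jaw": 0.1},
  {"dx": 0.025,"dy": -0.127,"dz": 0.34,"rx": 0,"ry": 0,"rz": 0,"jaw": 0.1},
])

```text
time: 5.85
ee_pos: [0.5209, -0.314, 0.1562]
eef_rot: [-0.001, -0.04, 0.999, 0.0]
force: [0.4, -0.5, -1.5]
finger_gap: 0.34
finger_force: 39.7
```

>>> move_arm([
  {"dx": 0,"dy": 0,"dz": 0.06,"rx": 0,"ry": 0,"rz": 0,"jaw": 0.1},
  {"dx": 0,"dy": 0,"dz": 0.12,"rx": 0,"ry": 0,"rz": 0,"jaw": 0.1},
  {"dx": 0,"dy": 0,"dz": 0.16,"rx": 0,"ry": 0,"rz": 0,"jaw": 0.1},
  {"dx": 0,"dy": 0,"dz": 0.16,"rx": 0,"ry": 0,"rz": 0,"jaw": 0.1},
  {"dx": 0,"dy": 0,"dz": 0.16,"rx": 0,"ry": 0,"rz": 0,"jaw": 0.1},
])

```text
time: 6.35
ee_pos: [0.5216, -0.3142, 0.0946]
eef_rot: [-0.0, -0.041, 0.999, -0.0]
force: [0.2, -1.1, -0.7]
finger_gap: 0.343
finger_force: 39.7
```

```bash
python3 -c "
from h import *
c=wrist('w6');go([.521,-.314,.0335],94.6)
m,s,ce=blob(hsv(c,(15,110,50),(38,255,255)),(100,0,460,420))
p,M,_=pose();x,r,P=planefit(c,m,p[2]-.015);print('disc',x-p[:2],r)
m,s,ce=blob(hsv(c,(0,150,60),(8,255,255)),(0,0,560,420));x,r,P=planefit(c,m,.004);print('gasket',s,ce,x,r)"
```

```text
cam [ 0.4433 -0.3206  0.2286] axis [ 0.3089  0.0254 -0.9508]
t 6.4 p [ 0.5222 -0.3145  0.0953] d [0.003  0.0015 0.1546] rows 1.2369429355754324 r [-0.0002  0.0003  0.0003] F [ 1.0678  0.4471 -1.6819] gap 0.3386845331879659 39.68077898025513
disc [-0.0038 -0.0001] 0.04377780109643936
gasket [  163   107   222   154 12985] [279.9626 170.8949] [ 0.5202 -0.3155] 0.06985247135162354
```

View pics/w6.png

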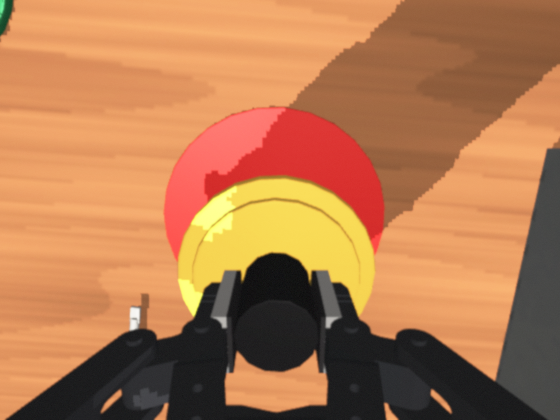

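The lens is centred above the gasket (red disc centred near (275,210) px, yellow in front). Lowering to the disc.

>>> move_arm([
  {"dx": 0,"dy": 0,"dz": 0.05,"rx": 0,"ry": 0,"rz": 0,"jaw": 0.1},
  {"dx": 0,"dy": 0,"dz": 0.1,"rx": 0,"ry": 0,"rz": 0,"jaw": 0.1},
  {"dx": 0,"dy": 0,"dz": 0.13,"rx": 0,"ry": 0,"rz": 0,"jaw": 0.1},
  {"dx": 0,"dy": 0,"dz": 0.142,"rx": 0,"ry": 0,"rz": 0,"jaw": 0.1},
  {"dx": 0,"dy": 0,"dz": 0.142,"rx": 0,"ry": 0,"rz": 0,"jaw": 0.1},
])

```text
time: 6.9
ee_pos: [0.5217, -0.3141, 0.0379]
eef_rot: [0.0, -0.041, 0.999, -0.0]
force: [-0.2, -0.3, -0.9]
finger_gap: 0.339
finger_force: 39.7
```

>>> move_arm([
  {"dx": 0,"dy": 0,"dz": 0.003,"rx": 0,"ry": 0,"rz": 0,"jaw": 0.1},
  {"dx": 0,"dy": 0,"dz": 0.006,"rx": 0,"ry": 0,"rz": 0,"jaw": 0.1},
  {"dx": 0,"dy": 0,"dz": 0.009,"rx": 0,"ry": 0,"rz": 0,"jaw": 0.1},
  {"dx": 0,"dy": 0,"dz": 0.011,"rx": 0,"ry": 0,"rz": 0,"jaw": 0.1},
  {"dx": 0,"dy": 0,"dz": 0.011,"rx": 0,"ry": 0,"rz": 0,"jaw": 0.1},
])

```text
time: 7.4
ee_pos: [0.5217, -0.314, 0.0334]
eef_rot: [0.0, -0.041, 0.999, -0.0]
force: [-0.1, 0.2, -0.7]
finger_gap: 0.339
finger_force: 39.8
```

>>> move_arm([
  {"dx": 0,"dy": 0,"dz": 0.002,"rx": 0,"ry": 0,"rz": 0,"jaw": 0.1},
  {"dx": 0,"dy": 0,"dz": 0.004,"rx": 0,"ry": 0,"rz": 0,"jaw": 0.1},
  {"dx": 0,"dy": 0,"dz": 0.006,"rx": 0,"ry": 0,"rz": 0,"jaw": 0.1},
  {"dx": 0,"dy": 0,"dz": 0.006,"rx": 0,"ry": 0,"rz": 0,"jaw": 0.1},
])

```text
time: 7.8
ee_pos: [0.5218, -0.314, 0.0333]
eef_rot: [0.0, -0.04, 0.999, 0.001]
force: [-7.7, 4.8, 22.0]
finger_gap: 0.339
finger_force: 41.9
```

Contact at 22 N, so it rests on the disc. I ease off the pressure and release.

>>> move_arm([
  {"dx": 0,"dy": 0,"dz": -0.004,"rx": 0,"ry": 0,"rz": 0,"jaw": 0.1},
  {"dx": 0,"dy": 0,"dz": -0.004,"rx": 0,"ry": 0,"rz": 0,"jaw": 0.1},
  {"dx": 0,"dy": 0,"dz": -0.004,"rx": 0,"ry": 0,"rz": 0,"jaw": 0.5},
  {"dx": 0,"dy": 0,"dz": -0.004,"rx": 0,"ry": 0,"rz": 0,"jaw": 0.75},
  {"dx": 0,"dy": 0,"dz": -0.004,"rx": 0,"ry": 0,"rz": 0,"jaw": 0.75},
])

```text
time: 8.3
ee_pos: [0.5215, -0.3139, 0.0322]
eef_rot: [-0.0, -0.041, 0.999, 0.0]
force: [-0.4, -0.1, -0.7]
finger_gap: 0.749
finger_force: 0.0
```

>>> move_arm([
  {"dx": 0,"dy": 0,"dz": -0.03,"rx": 0,"ry": 0,"rz": 0,"jaw": 0.75},
  {"dx": 0,"dy": 0,"dz": -0.1,"rx": 0,"ry": 0,"rz": 0,"jaw": 0.75},
  {"dx": 0,"dy": 0,"dz": -0.2,"rx": 0,"ry": 0,"rz": 0,"jaw": 0.75},
  {"dx": 0,"dy": 0,"dz": -0.32,"rx": 0,"ry": 0,"rz": 0,"jaw": 0.75},
  {"dx": 0,"dy": 0,"dz": -0.44,"rx": 0,"ry": 0,"rz": 0,"jaw": 0.75},
])

```text
time: 8.8
ee_pos: [0.5211, -0.3139, 0.2108]
eef_rot: [-0.0, -0.04, 0.999, -0.0]
force: [1.7, 0.1, 1.0]
finger_gap: 0.751
finger_force: 0.0
```

>>> move_arm([
  {"dx": 0,"dy": 0,"dz": -0.1,"rx": 0,"ry": 0,"rz": 0,"jaw": 0.75},
  {"dx": 0,"dy": 0,"dz": -0.18,"rx": 0,"ry": 0,"rz": 0,"jaw": 0.75},
  {"dx": 0,"dy": 0,"dz": -0.22,"rx": 0,"ry": 0,"rz": 0,"jaw": 0.75},
  {"dx": 0,"dy": 0,"dz": -0.22,"rx": 0,"ry": 0,"rz": 0,"jaw": 0.75},
  {"dx": 0,"dy": 0,"dz": -0.22,"rx": 0,"ry": 0,"rz": 0,"jaw": 0.75},
])

```text
time: 9.3
ee_pos: [0.5213, -0.3138, 0.2965]
eef_rot: [0.0, -0.041, 0.999, 0.0]
force: [0.3, 0.1, -1.6]
finger_gap: 0.748
finger_force: 0.0
```

```bash
python3 -c "
from h import *
c=wrist('w7');go([.549,.125,.30],94.6)
m,s,ce=blob(hsv(c,(15,110,50),(38,255,255)),(100,0,460,420));x,r,P=planefit(c,m,.018);print('lens',x,r)
m,s,ce=blob(hsv(c,(0,150,60),(8,255,255)),(0,0,560,420));x,r,P=planefit(c,m,.004);print('gasket',x,r)
"
```

```text
cam [ 0.4429 -0.3203  0.4304] axis [ 0.3093  0.0257 -0.9506]
t 9.35 p [ 0.521  -0.3136  0.2956] d [-0.1587  1.0871 -0.0103] rows 8.789795498068953 r [ 0.0003 -0.0004  0.0003] F [-0.5545  0.1817 -0.8967] gap 0.7494438761540791 0.0
lens [ 0.5222 -0.3141] 0.04548567906022072
gasket [ 0.5208 -0.3153] 0.07043720036745071
```

The lens rests within about 2 mm of the gasket centre. Next, the shutter handle.

>>> move_arm([
  {"dx": -0.017,"dy": -0.0,"dz": 0,"rx": 0,"ry": 0,"rz": 0,"jaw": 0.75},
  {"dx": -0.034,"dy": 0.12,"dz": 0,"rx": 0,"ry": 0,"rz": 0,"jaw": 0.75},
  {"dx": -0.05,"dy": 0.24,"dz": 0,"rx": 0,"ry": 0,"rz": 0,"jaw": 0.75},
  {"dx": -0.068,"dy": 0.36,"dz": 0,"rx": 0,"ry": 0,"rz": 0,"jaw": 0.75},
  {"dx": -0.085,"dy": 0.48,"dz": 0,"rx": 0,"ry": 0,"rz": 0,"jaw": 0.75},
])

```text
time: 9.85
ee_pos: [0.5397, -0.1177, 0.2954]
eef_rot: [-0.001, -0.041, 0.999, 0.0]
force: [0.8, -0.2, -0.2]
finger_gap: 0.75
finger_force: 0.0
```

>>> move_arm([
  {"dx": -0.02,"dy": 0.12,"dz": 0,"rx": 0,"ry": 0,"rz": 0,"jaw": 0.75},
  {"dx": -0.035,"dy": 0.24,"dz": 0,"rx": 0,"ry": 0,"rz": 0,"jaw": 0.75},
  {"dx": -0.05,"dy": 0.36,"dz": 0,"rx": 0,"ry": 0,"rz": 0,"jaw": 0.75},
  {"dx": -0.065,"dy": 0.48,"dz": 0,"rx": 0,"ry": 0,"rz": 0,"jaw": 0.75},
  {"dx": -0.074,"dy": 0.59,"dz": 0,"rx": 0,"ry": 0,"rz": 0,"jaw": 0.75},
])

```text
time: 10.35
ee_pos: [0.5499, 0.1206, 0.2954]
eef_rot: [-0.001, -0.041, 0.999, -0.0]
force: [0.8, 0.6, -0.5]
finger_gap: 0.753
finger_force: 0.0
```

>>> move_arm([
  {"dx": 0,"dy": 0.015,"dz": 0,"rx": 0,"ry": 0,"rz": 0,"jaw": 0.75},
  {"dx": 0,"dy": 0.015,"dz": 0,"rx": 0,"ry": 0,"rz": 0,"jaw": 0.75},
  {"dx": 0,"dy": 0.015,"dz": 0,"rx": 0,"ry": 0,"rz": 0,"jaw": 0.75},
])

```text
time: 10.65
ee_pos: [0.5498, 0.1221, 0.2958]
eef_rot: [-0.001, -0.04, 0.999, -0.001]
force: [-0.3, -0.9, -1.1]
finger_gap: 0.756
finger_force: 0.0
```

```bash
python3 -c "
from h import *
c=wrist('w8');go([.549,.125,.20],94.6)
m,s,ce=blob(hsv(c,(0,0,0),(179,255,60)),(220,100,350,260));x,r,P=planefit(c,m,.222);print('fin',s,ce,cv2.minAreaRect(P),ray(c,ce,.204))
"
```

```text
cam [0.4715 0.116  0.4299] axis [ 0.3082  0.0237 -0.951 ]
t 10.7 p [0.5499 0.1216 0.296 ] d [0.0015 0.0088 0.2401] rows 1.9221997539435962 r [-0.0003 -0.0002 -0.0006] F [ 1.1708 -0.4518 -0.0136] gap 0.7461947917839286 0.0
fin [ 272  172   20   88 1646] [281.0103 215.5911] ((0.5400047898292542, 0.12459421902894974), (0.05333491787314415, 0.011008012108504772), 4.3815741539001465) [0.5449 0.125  0.204 ]
```

View pics/w8.png

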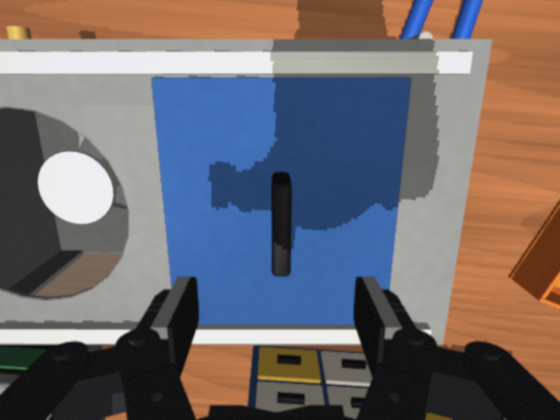

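The fin is at (281,224) px, y = 0.125, midway between the fingers. I descend astride it and grip.

>>> move_arm([
  {"dx": 0,"dy": 0.009,"dz": 0.07,"rx": 0,"ry": 0,"rz": 0,"jaw": 0.75},
  {"dx": 0,"dy": 0.009,"dz": 0.14,"rx": 0,"ry": 0,"rz": 0,"jaw": 0.75},
  {"dx": 0,"dy": 0.009,"dz": 0.2,"rx": 0,"ry": 0,"rz": 0,"jaw": 0.75},
  {"dx": 0,"dy": 0.009,"dz": 0.23,"rx": 0,"ry": 0,"rz": 0,"jaw": 0.75},
  {"dx": 0,"dy": 0.009,"dz": 0.235,"rx": 0,"ry": 0,"rz": 0,"jaw": 0.75},
])

```text
time: 11.2
ee_pos: [0.5489, 0.1257, 0.2013]
eef_rot: [-0.001, -0.04, 0.999, -0.001]
force: [-0.9, -0.6, -0.1]
finger_gap: 0.751
finger_force: 0.0
```

>>> move_arm([
  {"dx": 0,"dy": 0,"dz": 0,"rx": 0,"ry": 0,"rz": 0,"jaw": 0.4},
  {"dx": 0,"dy": 0,"dz": 0,"rx": 0,"ry": 0,"rz": 0,"jaw": 0.2},
  {"dx": 0,"dy": 0,"dz": 0,"rx": 0,"ry": 0,"rz": 0,"jaw": 0},
  {"dx": 0,"dy": 0,"dz": 0,"rx": 0,"ry": 0,"rz": 0,"jaw": 0},
  {"dx": 0,"dy": 0,"dz": 0,"rx": 0,"ry": 0,"rz": 0,"jaw": 0},
], newtons=30)

```text
time: 11.7
ee_pos: [0.5501, 0.1272, 0.2036]
eef_rot: [0.001, -0.04, 0.999, 0.0]
force: [-1.7, -2.0, 7.2]
finger_gap: 0.133
finger_force: 32.3
```

>>> move_arm([
  {"dx": 0,"dy": -0.03,"dz": -0.006,"rx": 0,"ry": 0,"rz": 0,"jaw": 0},
  {"dx": 0,"dy": -0.1,"dz": -0.006,"rx": 0,"ry": 0,"rz": 0,"jaw": 0},
  {"dx": 0,"dy": -0.18,"dz": -0.006,"rx": 0,"ry": 0,"rz": 0,"jaw": 0},
  {"dx": 0,"dy": -0.26,"dz": -0.006,"rx": 0,"ry": 0,"rz": 0,"jaw": 0},
  {"dx": 0,"dy": -0.34,"dz": -0.006,"rx": 0,"ry": 0,"rz": 0,"jaw": 0},
])

```text
time: 12.2
ee_pos: [0.5609, -0.0072, 0.2037]
eef_rot: [0.0, -0.042, 0.999, 0.001]
force: [7.1, 4.5, -13.5]
finger_gap: 0.138
finger_force: 31.7
```

>>> move_arm([
  {"dx": 0,"dy": -0.03,"dz": 0,"rx": 0,"ry": 0,"rz": 0,"jaw": 0},
  {"dx": 0,"dy": -0.05,"dz": 0,"rx": 0,"ry": 0,"rz": 0,"jaw": 0},
  {"dx": 0,"dy": -0.06,"dz": 0,"rx": 0,"ry": 0,"rz": 0,"jaw": 0},
  {"dx": 0,"dy": -0.06,"dz": 0,"rx": 0,"ry": 0,"rz": 0,"jaw": 0},
])

```text
time: 12.6
ee_pos: [0.5629, -0.0323, 0.2037]
eef_rot: [0.0, -0.04, 0.999, -0.0]
force: [6.2, -0.1, -11.5]
finger_gap: 0.134
finger_force: 31.8
```

>>> move_arm([
  {"dx": -0.003,"dy": -0.01,"dz": 0.003,"rx": 0,"ry": 0,"rz": 0,"jaw": 0},
  {"dx": -0.003,"dy": -0.02,"dz": 0.003,"rx": 0,"ry": 0,"rz": 0,"jaw": 0},
  {"dx": -0.003,"dy": -0.025,"dz": 0.003,"rx": 0,"ry": 0,"rz": 0,"jaw": 0},
  {"dx": -0.003,"dy": -0.025,"dz": 0.003,"rx": 0,"ry": 0,"rz": 0,"jaw": 0},
])

```text
time: 13.0
ee_pos: [0.5637, -0.0424, 0.2036]
eef_rot: [-0.001, -0.04, 0.999, 0.0]
force: [-5.8, 1.0, 2.2]
finger_gap: 0.133
finger_force: 33.9
```

>>> move_arm([
  {"dx": 0,"dy": -0.005,"dz": 0,"rx": 0,"ry": 0,"rz": 0,"jaw": 0},
  {"dx": 0,"dy": -0.01,"dz": 0,"rx": 0,"ry": 0,"rz": 0,"jaw": 0},
  {"dx": 0,"dy": -0.01,"dz": 0,"rx": 0,"ry": 0,"rz": 0,"jaw": 0},
])

```text
time: 13.3
ee_pos: [0.564, -0.0461, 0.2037]
eef_rot: [-0.001, -0.041, 0.999, 0.0]
force: [-5.3, 0.3, 3.4]
finger_gap: 0.134
finger_force: 33.9
```

No stop felt yet, so I keep creeping.

>>> move_arm([
  {"dx": 0,"dy": -0.005,"dz": 0,"rx": 0,"ry": 0,"rz": 0,"jaw": 0},
  {"dx": 0,"dy": -0.01,"dz": 0,"rx": 0,"ry": 0,"rz": 0,"jaw": 0},
  {"dx": 0,"dy": -0.01,"dz": 0,"rx": 0,"ry": 0,"rz": 0,"jaw": 0},
])

```text
time: 13.6
ee_pos: [0.5643, -0.0501, 0.2036]
eef_rot: [-0.001, -0.041, 0.999, 0.0]
force: [-5.8, 1.5, 3.4]
finger_gap: 0.132
finger_force: 33.9
```

>>> move_arm([
  {"dx": 0,"dy": -0.004,"dz": 0,"rx": 0,"ry": 0,"rz": 0,"jaw": 0},
  {"dx": 0,"dy": -0.006,"dz": 0,"rx": 0,"ry": 0,"rz": 0,"jaw": 0},
  {"dx": 0,"dy": -0.006,"dz": 0,"rx": 0,"ry": 0,"rz": 0,"jaw": 0},
])

```text
time: 13.9
ee_pos: [0.5644, -0.0511, 0.2036]
eef_rot: [-0.001, -0.041, 0.999, 0.001]
force: [-6.2, 4.4, 3.5]
finger_gap: 0.136
finger_force: 34.1
```

>>> move_arm([
  {"dx": 0,"dy": -0.003,"dz": 0,"rx": 0,"ry": 0,"rz": 0,"jaw": 0},
  {"dx": 0,"dy": -0.005,"dz": 0,"rx": 0,"ry": 0,"rz": 0,"jaw": 0},
  {"dx": 0,"dy": -0.005,"dz": 0,"rx": 0,"ry": 0,"rz": 0,"jaw": 0},
])

```text
time: 14.2
ee_pos: [0.5644, -0.0511, 0.2036]
eef_rot: [-0.001, -0.042, 0.999, 0.002]
force: [-7.7, 9.6, 5.7]
finger_gap: 0.134
finger_force: 34.3
```

Held at the end stop. I ease off, open, and lift clear.

>>> move_arm([
  {"dx": 0,"dy": 0.005,"dz": 0,"rx": 0,"ry": 0,"rz": 0,"jaw": 0},
  {"dx": 0,"dy": 0.005,"dz": 0,"rx": 0,"ry": 0,"rz": 0,"jaw": 0.4},
  {"dx": 0,"dy": 0.005,"dz": 0,"rx": 0,"ry": 0,"rz": 0,"jaw": 0.7},
  {"dx": 0,"dy": 0.005,"dz": 0,"rx": 0,"ry": 0,"rz": 0,"jaw": 0.7},
  {"dx": 0,"dy": 0.005,"dz": 0,"rx": 0,"ry": 0,"rz": 0,"jaw": 0.7},
])

```text
time: 14.7
ee_pos: [0.5656, -0.0527, 0.2038]
eef_rot: [0.0, -0.04, 0.999, -0.0]
force: [0.0, 0.9, 1.0]
finger_gap: 0.701
finger_force: 0.0
```

>>> move_arm([
  {"dx": 0,"dy": 0,"dz": -0.05,"rx": 0,"ry": 0,"rz": 0,"jaw": 0.7},
  {"dx": 0,"dy": 0,"dz": -0.14,"rx": 0,"ry": 0,"rz": 0,"jaw": 0.7},
  {"dx": 0,"dy": 0,"dz": -0.24,"rx": 0,"ry": 0,"rz": 0,"jaw": 0.7},
  {"dx": 0,"dy": 0,"dz": -0.3,"rx": 0,"ry": 0,"rz": 0,"jaw": 0.7},
  {"dx": 0,"dy": 0,"dz": -0.3,"rx": 0,"ry": 0,"rz": 0,"jaw": 0.7},
])

```text
time: 15.2
ee_pos: [0.5675, -0.0529, 0.3278]
eef_rot: [0.004, -0.04, 0.999, 0.0]
force: [0.2, -0.4, -0.7]
finger_gap: 0.698
finger_force: 0.0
```

```bash
python3 -c "
from h import *
c=wrist('w9');c2=ctrl.capture('scene');cv2.imwrite('pics/s9.png',np.vstack([cv2.resize(x['pixels'][...,::-1],(400,300)) for x in(c,c2)]));go([.549,.125,.3],94.6)
m,s,ce=blob(hsv(c2,(22,120,80),(38,255,255)),(180,250,260,330));x,r,P=planefit(c2,m,.018);print('lens',x,r)"
```

```text
cam [ 0.488  -0.0594  0.4612] axis [ 0.3165  0.0258 -0.9482]
t 15.3 p [ 0.5654 -0.0525  0.3238] d [0.005  0.4456 0.0595] rows 3.5967614769575036 r [0.     0.0003 0.0003] F [-0.3412  0.1561 -0.8084] gap 0.7000211950315781 0.0
lens [ 0.5253 -0.3143] 0.04538571089506149
```

View pics/s9.png

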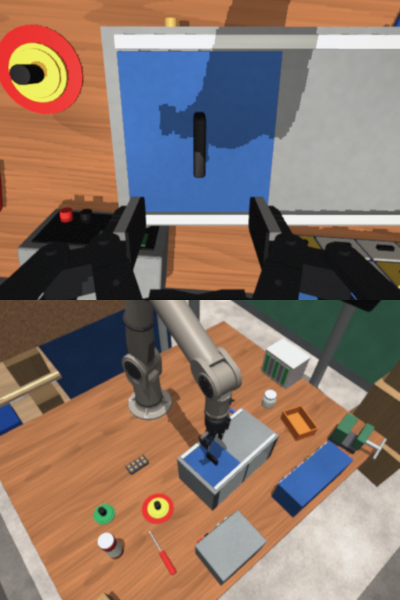

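The shutter covers the port (plate near the locker's end, fin at about (199,145)). The lens lies with its spigot up in the middle of the red disc, about (155,508), and the gripper is clear. Handing in.

```bash
python3 -c "
from bench import ctrl
print(ctrl.sign_off())"
```

```text
the job is handed in; nothing more can be done
None
```

The job is handed in at 15.3 s: by the last measurements the yellow lens rests spigot-up within about 5 mm of the gasket's centre, the shutter was pushed to its end stop, and the gripper is clear; no verdict was returned.

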